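# Unbolt the drilling jig and move the heel block to the gluing cradle

## Robot

A 6-joint arm with a two-finger parallel gripper is mounted at the origin on the work surface. World frame = base frame: x ahead of the robot, y to its left, z up, the work surface at z = 0. Lengths are in m, angles in rad, forces in N, time in s.
With the tool pointing down it reaches from about 0.325 to 0.9 m from the base axis. Payload 6.1 kg.
Tool frame: the origin (TCP) lies at the very end of the fingers, on their centre line; the grasp point (between the pads) lies 19 mm behind it; z points along the fingers, y is the direction in which the jaws open and shut (so a half turn about z gives the same grasp; the last joint's range is limited). The gripper opens to 85 mm and grips with 20 to 120 N. Pads are 22 mm wide; open, the fingers measure 114 mm over their backs; the gripper's body (76 mm by 85 mm) begins 54 mm behind the grasp point. The pads swing forward as they close: fully open they stand 13 mm farther back than shut.
Start: joints at [-1.308, 0.22, 1.526, -0, 1.395, -0.126], TCP at [0.237, -0.578, 0.231] pointing down, gripper open.
Joint ranges: [-2.98, 2.98], [-0.91, 2.08], [0.09, 2.57], [-1.24, 4.39], [0.2, 2.65], [-2.68, 2.68]. Speed limits (rad/s): [2.57, 2.57, 3.01, 3.14, 3.14, 3.14].

## Interface

Orientations are given as a unit quaternion [x, y, z, w].
In Python, from cell import manip gives the robot as it stands.
- The arm moves only by the shell command python3 -m jog 'ROWS' [FORCE]. ROWS is a JSON object of lists of equal length, an entry for each row: "claw": the closure, from 0 (fully open) to 1 (shut); "dp": the shift along the tool's x, y, z in m, a list of three; "yaw": the turn about the tool's z in degrees. A call has 1 to 8 rows; each row is the pose to reach, as a shift and turn from the pose measured when the call began, along the tool's axes at that moment; what a row does not reach only later rows make up. A row lasts 1/8 s, in which the tool goes at most 62.5 mm and 10.7 degrees, less where a joint would pass 70% of its speed; a pose out of reach is approached as far as the arm can. A call with a gripper value outside its range is refused whole. The fingers move at their own pace and stop on an object; FORCE is the grip in N (left out, the last holds). Time passes only in rows, so rows that repeat a pose let the fingers close. It gives the time, the measured TCP pose, the force and the opening at its end, in the units of the state.
- manip.sense(): the state, without advancing time (a new reading comes with each control period).
- manip.grab_frame(name): name is "side" or "top"; returns a dict with "image" (384x512x3 uint8, blue, green, red), "vertical_fov" (degrees; the focal length in pixels is half the picture's height over the tangent of half this angle, whatever the lens; pixels are square), "cx", "cy" (the principal point, pixels), "camera_from_world" (4x4, takes a point from world to camera coordinates). Camera axes: x right, y up, looking along -z (the intrinsics and any distortion apply to the point x, -y, -z); pixel columns grow to the right and rows downward; lengths in m; the calibration is good to about 2 mm. A picture is of the moment at which its call begins. There is no depth.
- manip.sign_off(): hands the job in, once; it reports no verdict.
Trained networks look in the newest picture that a camera, given by its name, has taken for a name from the list of things; names that differ only in an ending like _2 or _b are one class to them, and where a whole thing is asked for, a point or a joint stands for the part that bears it (a point fixed in the world has none). Each returns a list of dicts, best first, with "p" (0 to 1); they miss things now and then, are a little off and sometimes report something else, mostly with a low value. They report only what shows in the picture. A call takes as long as a camera call. They do not tell look-alikes from the thing itself.
- manip.regions_of(camera, target): "mask" (384x512 bool, what is visible of it) and "point" ([column, row] in pixels, amid what is visible of it).
- manip.tip_of(camera, target): "point" ([column, row] in pixels: a listed point, or the origin of a listed thing).
The state is a dict: "time": time; "q": joint angles; "joint_vel": joint speeds; "joint_torque": joint torques, N m; "eef_pos": TCP position; "orientation": TCP orientation; "wrist_force": force on the tool from outside, world axes, zero at the start; "moment": the same for the moment, N m; "finger_gap": finger opening in m.
Only numpy, scipy, OpenCV 4.12 (cv2) and the standard library are available. Lean on these libraries where they do the work, as an engineer would, in place of code of your own. Each camera call takes 0.05 s, during which the arm holds its last target. There are 200 camera calls.

## Task

The guitar heel block is drilled: lift the bolt's red-knobbed handle up out of its notch, slide the bolt out to its stop so the block is free in the jig, then take the block out and set it down upright on the cork mat and let go. Take it again by its other pair of sides and stand it fully down between the cheeks of the green gluing cradle. Leave the bolt drawn, do not tip the block over, and do not disturb the other things on the bench.

Things in the scene. Friction and masses are not known exactly. Their poses are not given: they have to be found in the camera images.
- jig: Fixed drilling jig. Origin: underside, below the middle of the block pocket, z up. Aluminium base 80 (x) by 186 (y -47 to 139), 12 thick. A brass bolt, 12 diameter, runs along y at x 0, z 71 over the block, through the +y cheek and a tail post (y 122 to 132, top z 90): the block cannot be lifted until the bolt is drawn.
- pocket (a point): Middle of the jig's pocket floor (jig 0, 0, 12), axes as the jig's. Plywood cheeks across y have inner faces at y -23.5 and 23.5, 12 thick, x -18 to 18; tops 78 (+y) and 58 (-y) above the floor. Lips 6 high at x +-29 to +-35 keep the block from sliding out along x. Above the lips the block's x sides are free for fingers.
- notch (a point): Middle of the notch that traps the handle when it is level (jig -15, 62, 71). Two dark steel walls stand either side, jig y 48 to 55 and 69 to 76, x -22 to -9, top at jig z 81: 3 mm of play each side of the handle's rod.
- bolt_draw (a joint): Slide of the bolt along the jig's +y, in m: 0 fully home (its end reaches 38 mm past the +y cheek, over the block), 0.048 at the outer end stop, where it is fully drawn; it is clear of the block beyond 0.040. Friction about 1.5 N; it stays where left.
- bolt_turn (a joint): Turn of the bolt about its own axis, in rad: 0 handle level, pointing to the jig's -x and in the notch; 1.57 handle straight up; stop at 1.9. The handle clears the notch walls above about 1.2. Turns freely and falls back under its weight if let go before upright.
- knob (a point): Centre of the red ball knob, 18 diameter, at the end of the 8 mm brass handle rod, 45 mm from the bolt's axis. Bolt home and handle level: at jig (-45, 62, 71); it moves with both joints. Its y axis stays along the bolt. 25 mm is free beside the knob; pinched across the bolt's direction it can turn between the fingers.
- block: Loose dark-wood heel block, 54 (x) by 42 (y) by 50 high (z), about 0.1 kg, with a light strip along x on top. Origin: centre of its underside. It starts in the jig on the base plate, axes as the jig's, so in the jig it can be held only by its x sides (54 apart).
- cradle: Fixed green gluing cradle, origin centre of its underside, z up. Base 100 (x) by 80 (y), 12 thick. Light wooden cheeks across x: inner faces x -31 and 31, 12 thick, y -18 to 18, tops z 68. Lips 6 high at y +-25 to +-31. The block stands between them on the base (z 12), its 54 mm length along x, either way round; there only its y sides (42 apart) can be held.
- mat: Fixed cork mat 120 by 120 by 3 thick, origin at the centre of its underside: the place to put the block down.
- chisel: Bystander: screwdriver-shaped chisel with a wooden handle, 200 long, lying; leave alone.
- finger_plane: Bystander: small brass finger plane, 70 by 28 by 32 high; leave alone.
- glue_jar: Bystander: amber jar, 52 diameter, 75 high; leave alone.
- spool_clamp: Bystander: wooden spool clamp standing up, 32 diameter, 70 high; leave alone.
- offcut: Bystander: light wooden offcut 30 by 100 by 22 high; leave alone.
- brush: Bystander: glue brush, 200 long, lying; leave alone.
- screw_cup: Bystander: steel cup 64 diameter, 50 high; leave alone.
Mind the look-alikes: they are no part of the job. What is meant by the mat is not purple or yellow, and is the larger of those in its own colour.

How it is judged:
By the outcome, as a careful person would: the job done as asked, in the order asked, and still so for the second after the job is handed in, with the robot touching nothing.
It also fails if it takes over 72 s, if anything falls off the work surface, if the arm or the gripper's body presses on something with over 40 N, if the wrist force passes 120 N, or if a joint passes its speed limit or range.

## Working session

There is one attempt and no reset: what is moved stays moved. The work goes in short steps, Python scripts to look and compute and a shell command to move; the robot and the scene stay as the last step left them, time stands still between calls to the robot, and variables do not carry over. Pictures are saved under pics/ and viewed, on a budget of 10 in all, crops included, one or two more only if the job needs it, and the job is handed in when it is done.

```bash
mkdir -p pics; ls
cat > h.py <<'E'
import numpy as np, cv2, json
from cell import manip
from scipy.spatial.transform import Rotation as R
def cam(f):
    h=f["image"].shape[0]; fl=h/2/np.tan(np.radians(f["vertical_fov"])/2)
    return fl,f["cx"],f["cy"],np.array(f["camera_from_world"])
def proj(f,P):
    fl,cx,cy,T=cam(f); P=np.atleast_2d(P); c=P@T[:3,:3].T+T[:3,3]
    return np.c_[cx+fl*c[:,0]/-c[:,2], cy-fl*c[:,1]/-c[:,2]]
def ray(f,px):
    fl,cx,cy,T=cam(f); d=np.array([(px[0]-cx)/fl,-(px[1]-cy)/fl,-1.]); Rm=T[:3,:3]
    return -Rm.T@T[:3,3], Rm.T@d
def onz(f,px,z):
    o,d=ray(f,px); return o+d*(z-o[2])/d[2]
def tri(obs):
    A=np.zeros((3,3));b=np.zeros(3)
    for f,px in obs:
        o,d=ray(f,px); d/=np.linalg.norm(d); M=np.eye(3)-np.outer(d,d); A+=M;b+=M@o
    return np.linalg.solve(A,b)
def tool(p):  # world target -> dp in tool axes
    s=manip.sense(); r=R.from_quat(s["orientation"]); return r.inv().apply(np.array(p)-s["eef_pos"])
E
python3 - <<'E'
from h import *
s=manip.sense(); print({k:np.round(v,3) for k,v in s.items()})
F={}
for c in("side","top"):
    f=F[c]=manip.grab_frame(c); cv2.imwrite(f"pics/{c}0.png",f["image"]); print(c,{k:v for k,v in f.items() if k!="image"})
    for t in("jig","pocket","notch","knob","block","cradle","mat","bolt_draw"):
        print(c,t,[(np.round(d["point"]),round(d["p"],2)) for d in manip.tip_of(c,t)][:4] if t!="bolt_draw" else "")
E
```

```text
pics
{'time': np.float64(0.0), 'q': array([-1.308,  0.221,  1.528, -0.   ,  1.395, -0.126]), 'joint_vel': array([-0.001,  0.   , -0.   , -0.001,  0.001, -0.001]), 'joint_torque': array([-2.000e-03, -4.969e+01, -3.894e+01, -0.000e+00,  1.100e-02,
       -0.000e+00]), 'eef_pos': array([ 0.237, -0.578,  0.23 ]), 'orientation': array([ 0.981,  0.193, -0.   , -0.001]), 'wrist_force': array([0.2  , 0.179, 0.714]), 'moment': array([-0.034, -0.02 ,  0.017]), 'finger_gap': np.float64(0.085)}
side {'vertical_fov': 55.24112541501171, 'cx': 256.1834303381564, 'cy': 190.78171537046353, 'camera_from_world': array([[-0.9951135 , -0.09746174, -0.01582169,  0.55615978],
       [ 0.05269477, -0.65972666,  0.74965592, -0.11364169],
       [-0.08350076,  0.74515901,  0.66163863, -0.93990291],
       [ 0.        ,  0.        ,  0.        ,  1.        ]])}
side jig [(array([251., 290.]), 0.96), (array([323., 230.]), 0.28)]
side pocket [(array([254., 287.]), 0.92)]
side notch [(array([264., 292.]), 0.66), (array([280., 291.]), 0.51)]
side knob [(array([280., 291.]), 0.89)]
side block [(array([251., 288.]),
[... 223 characters left out ...]
619394, 'cx': 251.61080784198862, 'cy': 189.775765850449, 'camera_from_world': array([[ 0.02193476, -0.99957166, -0.01937417, -0.02333461],
       [ 0.99452545,  0.01983548,  0.10259477, -0.56705265],
       [-0.10216653, -0.0215185 ,  0.99453454, -1.05290183],
       [ 0.        ,  0.        ,  0.        ,  1.        ]])}
top jig [(array([176., 197.]), 0.62), (array([126., 255.]), 0.59)]
top pocket [(array([178., 192.]), 0.63)]
top notch [(array([152., 200.]), 0.68)]
top knob [(array([154., 214.]), 0.5)]
top block [(array([179., 196.]), 0.69)]
top cradle [(array([329., 190.]), 0.72)]
top mat [(array([192., 255.]), 0.76), (array([301., 264.]), 0.66), (array([241., 192.]), 0.6)]
top bolt_draw
```

View pics/top0.png

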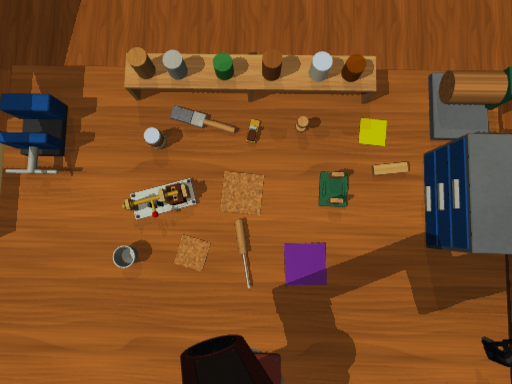

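View pics/side0.png

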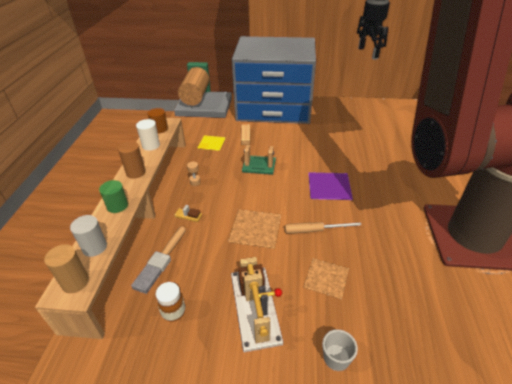

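The top picture shows two cork squares, a large one at (242,192) and a small one at (192,252), plus purple (305,263) and yellow (373,132). The mat is the large cork at (242,192). The jig is at (165,199), with its bolt pointing to image left and the red knob at (155,214). The cradle is at (333,188). Next I'll fit the poses and confirm with an overlay crop.

```bash
cat > fit.py <<'E'
from h import *
from scipy.optimize import least_squares
F={c:manip.grab_frame(c) for c in("side","top")}
def best(c,t,near):
    L=manip.regions_of(c,t); L=[d for d in L if np.hypot(*(np.array(d["point"])-near))<40]
    return L[0]["mask"].astype(np.uint8) if L else None
def hull(pts): return cv2.convexHull(np.float32(pts)).reshape(-1,2)
def fitmask(name,near,P,x0):
    # fit x,y,yaw so convex hull of projected model points matches the mask's hull (support function, both cams)
    ang=np.linspace(0,2*np.pi,48,endpoint=False); D=np.c_[np.cos(ang),np.sin(ang)]; S={}
    for c in near:
        m=best(c,name,near[c])
        if m is None: print("none",name,c); continue
        n,l,st,_=cv2.connectedComponentsWithStats(m); k=1+np.argmax(st[1:,4]); ys,xs=np.nonzero(l==k)
        S[c]=(np.c_[xs,ys]@D.T).max(0)+.5*0
    def W(v): 
        q=P.copy(); q[:,:2]=P[:,:2]@np.array([[np.cos(v[2]),np.sin(v[2])],[-np.sin(v[2]),np.cos(v[2])]])+v[:2]; return q
    def res(v): return np.concatenate([(proj(F[c],W(v))@D.T).max(0)-S[c] for c in S])
    r=least_squares(res,x0,loss="soft_l1",x_scale=[.01,.01,.1]); print(name,list(S),np.round(r.x,4),"rms",round(np.sqrt(np.mean(res(r.x)**2)),2)); return r.x
def box(x0,x1,y0,y1,z0,z1): return np.array([[x,y,z] for x in(x0,x1) for y in(y0,y1) for z in(z0,z1)])/1000
MAT=box(-60,60,-60,60,0,3)
JIG=np.r_[box(-40,40,-47,139,0,12),box(-18,18,23.5,35.5,12,90),box(-18,18,-35.5,-23.5,12,70)]
CR=np.r_[box(-50,50,-40,40,0,12),box(-43,-31,-18,18,12,68),box(31,43,-18,18,12,68)]
E
cat > m1.py <<'E'
from fit import *
g=lambda px:onz(F["top"],px,0.0)[:2]
mat=fitmask("mat",{"top":(242,192),"side":(255,228)},MAT,[*g((242,192)),0])
jig=fitmask("jig",{"top":(165,199),"side":(256,305)},JIG,[*g((178,196)),.2])
jt=fitmask("jig",{"top":(165,199)},JIG,jig)
cr=fitmask("cradle",{"top":(333,188),"side":(258,160)},CR,[*g((333,188)),1.5])
ct=fitmask("cradle",{"top":(333,188)},CR,cr)
# white plate
f=F["top"]; hsv=cv2.cvtColor(f["image"],cv2.COLOR_BGR2HSV); m=((hsv[...,1]<70)&(hsv[...,2]>120)).astype(np.uint8); k=np.zeros_like(m);k[170:225,115:205]=1;m*=k
pts=np.c_[np.nonzero(m)[::-1]]; q=cv2.boxPoints(cv2.minAreaRect(np.float32(pts))); w=np.array([onz(f,p,.012) for p in q])[:,:2]
e=w-np.roll(w,1,0); print("plate",np.round(w,4).tolist(),np.linalg.norm(e,axis=1),np.degrees(np.arctan2(e[:,1],e[:,0])),w.mean(0))
for t in("knob","notch","pocket","block"):
    o=[(F[c],manip.tip_of(c,t)) for c in F]; p=tri([(f,l[0]["point"]) for f,l in o]); print(t,p, [np.round(proj(f,p)[0]-l[0]["point"],1) for f,l in o])
def dr(im,f,P,v,col,s,o):
    q=P.copy(); c_,s_=np.cos(v[2]),np.sin(v[2]); q[:,:2]=P[:,:2]@np.array([[c_,s_],[-s_,c_]])+np.array(v[:2])
    cv2.polylines(im,[np.int32((hull(proj(f,q))-o+.5)*s)],True,col,1)
T=F["top"]; o=np.array([115,150]); im=cv2.resize(T["image"][150:285,115:360],None,fx=3.2,fy=3.2,interpolation=cv2.INTER_CUBIC)
S=F["side"]; o2=np.array([220,140]); im2=cv2.resize(S["image"][140:355,220:300],None,fx=2,fy=2,interpolation=cv2.INTER_CUBIC)
for P,v in((MAT,mat),(JIG[:8],jig),(JIG[8:16],jig),(CR[:8],cr),(CR[8:16],cr),(CR[16:],cr)):
    dr(im,T,P,v,(255,255,0),3.2,o)
cv2.imwrite("pics/crop1.png",im)
E
python3 m1.py
```

```text
mat ['top', 'side'] [ 0.5607  0.0181 -0.087 ] rms 1.31
jig ['top', 'side'] [0.5485 0.209  0.2702] rms 2.52
jig ['top'] [0.55   0.2132 0.2752] rms 2.27
cradle ['top', 'side'] [ 0.5756 -0.2488  1.4115] rms 2.67
cradle ['top'] [ 0.5763 -0.2489  1.4362] rms 2.81
plate [[0.5504, 0.3534], [0.6017, 0.175], [0.5254, 0.1518], [0.4745, 0.3289]] [0.07971755 0.18564892 0.07978567 0.18425946] [  17.88944794  -73.94837029 -163.11022603  106.02035106] [0.53798928 0.25224922]
knob [0.5090011  0.21306195 0.21253783] [array([12.7,  0.6]), array([-0.2, -9.8])]
notch [0.52270506 0.26135249 0.06223938] [array([-1.9, -0.2]), array([-0.1,  1.4])]
pocket [0.55240141 0.19998233 0.00245942] [array([-3.4, -0.4]), array([-0.1,  2.6])]
block [0.54715329 0.21061862 0.014811  ] [array([1.7, 0.2]), array([ 0. , -1.3])]
```

View pics/crop1.png

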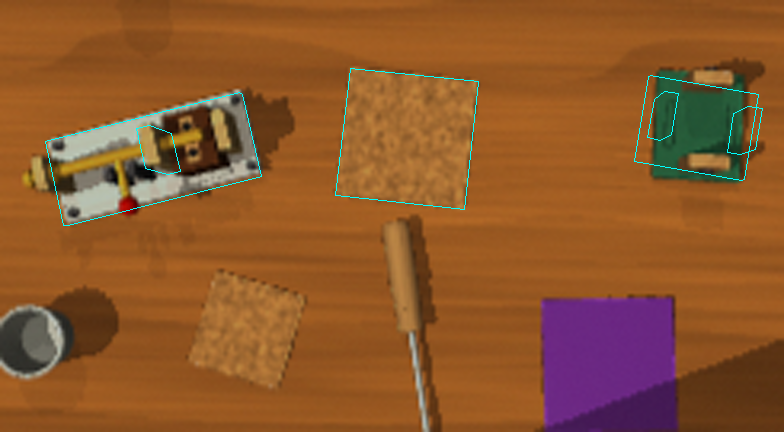

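The overlay fits the jig plate (150,158 in the crop) and the large cork mat (407,138), so the mat is confirmed as the larger cork square. The cradle fit started a quarter turn wrong: its cheeks are at (713,76) and (709,161), so its yaw is near 0. I'll refit it and check the knob by colour.

```bash
cat > m2.py <<'E'
from fit import *
cr=fitmask("cradle",{"top":(333,188),"side":(258,160)},CR,[.57,-.243,0])
ct=fitmask("cradle",{"top":(333,188)},CR,cr)
f=F["top"]; hsv=cv2.cvtColor(f["image"],cv2.COLOR_BGR2HSV)
g=((hsv[...,0]>55)&(hsv[...,0]<95)&(hsv[...,1]>90)).astype(np.uint8); k=np.zeros_like(g); k[160:215,310:360]=1
p=np.c_[np.nonzero(g*k)[::-1]]; q=cv2.boxPoints(cv2.minAreaRect(np.float32(p))); w=np.array([onz(f,a,.012) for a in q])[:,:2]
e=w-np.roll(w,1,0); print("crbase",np.linalg.norm(e,axis=1),np.degrees(np.arctan2(e[:,1],e[:,0])),w.mean(0))
obs=[]
for c,(x,y) in {"top":(155,214),"side":(278,292)}.items():
    im=F[c]["image"].astype(int)[y-12:y+12,x-12:x+12]; m=(im[...,2]>90)&(im[...,1]<50)&(im[...,0]<60); ys,xs=np.nonzero(m)
    obs.append((F[c],(xs.mean()+x-12,ys.mean()+y-12))); print(c,obs[-1][1],len(xs))
kn=tri(obs); print("knob",kn,[proj(f,kn)[0]-np.array(p) for f,p in obs])
J=np.array([.5503,.2083]); a=.278; Rj=np.array([[np.cos(a),-np.sin(a)],[np.sin(a),np.cos(a)]])
print("pred knob",J+Rj@[-.045,.062]); 
s=manip.sense(); r=R.from_quat(s["orientation"])
print("tool y deg",np.degrees(np.arctan2(*r.apply([0,1,0])[1::-1])))
print("dp",tool([*kn[:2],.20]))
E
python3 m2.py
```

```text
cradle ['top', 'side'] [ 0.5758 -0.2501 -0.0041] rms 1.65
cradle ['top'] [ 0.5777 -0.2507 -0.0042] rms 2.04
crbase [0.0781936  0.09871566 0.07890546 0.09855676] [ 88.44735775  -2.50997896 -91.67855614 177.07466665] [ 0.57675055 -0.24995933]
top (np.float64(154.66666666666666), np.float64(214.0)) 24
side (np.float64(277.7142857142857), np.float64(291.9142857142857)) 35
knob [0.48930076 0.25688168 0.07021378] [array([-0.01086215,  0.17501775]), array([-0.24057067, -0.02615116])]
pred knob [0.49001287 0.2555701 ]
tool y deg -67.72382783334314
dp [ 0.55016208 -0.67723131  0.03129797]
```

The fit is consistent: the red-blob triangulation and the jig-pose prediction agree to 1.5 mm. Moving above the knob.

```bash
python3 -m jog '{"claw":[0.3,0.5,0.6,0.6,0.6,0.6,0.6,0.6],"dp":[[0.34,-0.269,0],[0.34,-0.269,0],[0.34,-0.269,0],[0.34,-0.269,0],[0.34,-0.269,0],[0.34,-0.269,0],[0.34,-0.269,0],[0.34,-0.269,0]],"yaw":[0,0,0,0,0,0,0,0]}' 30; python3 -m jog '{"claw":[0.6,0.6,0.6,0.6,0.6,0.6,0.6,0.6],"dp":[[0.21,-0.408,0.03],[0.21,-0.408,0.03],[0.21,-0.408,0.03],[0.21,-0.408,0.03],[0.21,-0.408,0.03],[0.21,-0.408,0.03],[0.21,-0.408,0.03],[0.21,-0.408,0.03]],"yaw":[6.2,6.2,6.2,6.2,6.2,6.2,6.2,6.2]}'
```

```text
time: 2.95
eef_pos: [0.4511, -0.1971, 0.2316]
orientation: [0.981, 0.196, 0.0, -0.0]
wrist_force: [-0.1, -0.7, 0.0]
finger_gap: 0.0342
time: 3.95
eef_pos: [0.4881, 0.2622, 0.2015]
orientation: [0.99, 0.144, 0.0, -0.0]
wrist_force: [-0.1, -0.7, -0.6]
finger_gap: 0.0345
```

```bash
python3 -m jog '{"claw":[0.6,0.6,0.6,0.6,0.6,0.6],"dp":[[-0.0005,0.0055,0.05],[-0.0005,0.0055,0.1],[-0.0005,0.0055,0.1],[-0.0005,0.0055,0.125],[-0.0005,0.0055,0.145],[-0.0005,0.0055,0.145]],"yaw":[0.6,0.6,0.6,0.6,0.6,0.6]}'
python3 - <<'E'
from h import *
f=manip.grab_frame("side"); im=f["image"][200:360,180:360]; cv2.imwrite("pics/k1.png",cv2.resize(im,None,fx=3,fy=3,interpolation=cv2.INTER_CUBIC))
s=manip.sense(); print(s["eef_pos"],s["finger_gap"],s["wrist_force"])
E
```

```text
time: 4.7
eef_pos: [0.4899, 0.2563, 0.0574]
orientation: [0.99, 0.138, 0.0, -0.0]
wrist_force: [0.1, -0.2, 0.7]
finger_gap: 0.0343
[0.49061977 0.25666623 0.05832543] 0.03428005225878795 [0.24748161 0.26886035 0.35514366]
```

View pics/k1.png

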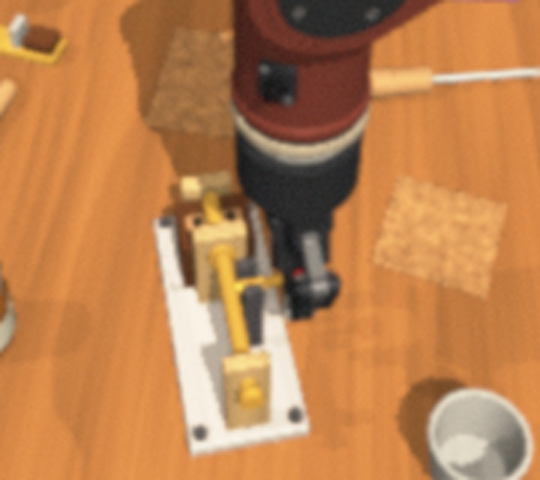

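The fingers straddle the red knob, which is just visible at (298,270) in the crop. I'll lower 3 mm and close.

```bash
python3 -m jog '{"claw":[0.6,0.75,1,1,1,1],"dp":[[0,0,0.004],[0,0,0.004],[0,0,0.004],[0,0,0.004],[0,0,0.004],[0,0,0.004]],"yaw":[0,0,0,0,0,0]}' 30
```

```text
time: 5.5
eef_pos: [0.4914, 0.2568, 0.0554]
orientation: [0.99, 0.138, 0.002, -0.0]
wrist_force: [-0.5, -0.6, 7.1]
finger_gap: 0.0156
```

```bash
python3 -m jog '{"claw":[1,1,1,1,1],"dp":[[0,0,-0.004],[0.0007,0,-0.0078],[0.0033,0,-0.0169],[0.0077,0,-0.0252],[0.0077,0,-0.0252]],"yaw":[0,0,0,0,0]}' 40
python3 - <<'E'
from h import *
f=manip.grab_frame("side"); im=f["image"][220:340,200:350]; cv2.imwrite("pics/k2.png",cv2.resize(im,None,fx=4,fy=4,interpolation=cv2.INTER_CUBIC))
E
```

```text
time: 6.12
eef_pos: [0.4987, 0.2589, 0.0813]
orientation: [0.99, 0.138, 0.002, -0.0]
wrist_force: [-1.5, -0.9, -3.6]
finger_gap: 0.0155
```

View pics/k2.png

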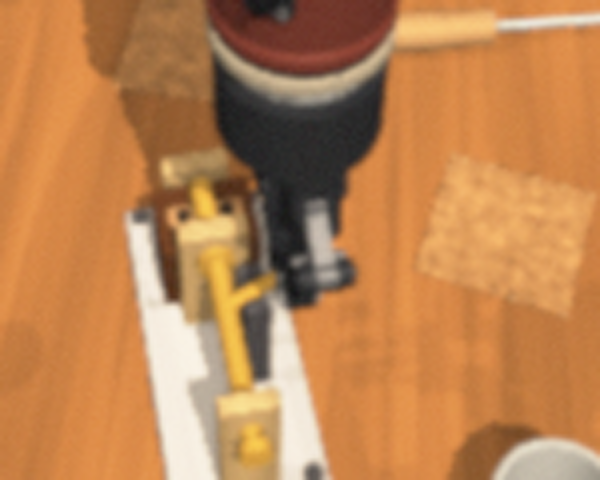

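The rod is tilted up at (250,290) in the crop, so the handle is turning with the grip. Continuing the arc past upright.

```bash
python3 -m jog '{"claw":[1,1,1,1,1,1,1,1],"dp":[[0.006,0,-0.0072],[0.0135,0,-0.013],[0.0219,0,-0.0171],[0.031,0,-0.0194],[0.0404,0,-0.0197],[0.0436,0,-0.0194],[0.0436,0,-0.0194],[0.0436,0,-0.0194]],"yaw":[0,0,0,0,0,0,0,0]}'
```

```text
time: 7.18
eef_pos: [0.54, 0.2707, 0.1002]
orientation: [0.99, 0.138, 0.001, -0.0]
wrist_force: [-0.3, 0.3, 0.3]
finger_gap: 0.0
```

The gap reads 0, so the knob slipped out. I'll look.

```bash
python3 -m jog '{"claw":[1,1,1],"dp":[[0,0,-0.06],[0,0,-0.12],[0,0,-0.15]],"yaw":[0,0,0]}'
python3 - <<'E'
from h import *
f=manip.grab_frame("side"); im=f["image"][240:350,210:330]; t=manip.grab_frame("top")["image"][170:230,110:210]
a=cv2.resize(im,(480,440),interpolation=cv2.INTER_CUBIC); cv2.imwrite("pics/k3.png",a)
E
```

```text
time: 7.55
eef_pos: [0.5407, 0.2711, 0.2548]
orientation: [0.99, 0.139, 0.004, -0.001]
wrist_force: [1.0, 0.9, 0.6]
finger_gap: -0.0002
```

View pics/k3.png

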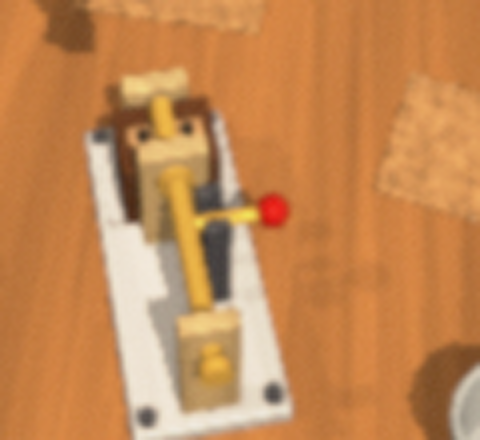

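The handle fell back level, with the knob at (273,210) in the crop, and nothing else has changed. The earlier 7 N upward force and 15.6 mm gap mean the pads caught the ball too high. I'll regrasp about 10 mm deeper with more force.

```bash
python3 -m jog '{"claw":[0.6,0.6,0.6,0.6,0.6,0.6,0.6,0.6],"dp":[[-0.053,0,0],[-0.053,0,0],[-0.053,0,0.06],[-0.053,0,0.12],[-0.053,0,0.16],[-0.053,0,0.19],[-0.053,0,0.212],[-0.053,0,0.212]],"yaw":[0,0,0,0,0,0,0,0]}' 70; python3 -m jog '{"claw":[0.75,1,1,1,1],"dp":[[0,0,0],[0,0,0],[0,0,0],[0,0,0],[0,0,0]],"yaw":[0,0,0,0,0]}' 70
```

```text
time: 8.65
eef_pos: [0.4912, 0.257, 0.0402]
orientation: [0.99, 0.138, 0.003, -0.001]
wrist_force: [-0.0, 0.1, -0.2]
finger_gap: 0.0343
time: 9.28
eef_pos: [0.4917, 0.2571, 0.0408]
orientation: [0.99, 0.139, 0.004, -0.001]
wrist_force: [0.6, -1.1, 1.6]
finger_gap: 0.0149
```

```bash
python3 -m jog '{"claw":[1,1,1,1,1,1,1,1],"dp":[[0.0007,0,-0.0078],[0.0033,0,-0.0169],[0.0077,0,-0.0252],[0.0137,0,-0.0324],[0.0212,0,-0.0382],[0.0256,0,-0.0405],[0.0256,0,-0.0405],[0.0256,0,-0.0405]],"yaw":[0,0,0,0,0,0,0,0]}'
```

```text
time: 10.28
eef_pos: [0.5007, 0.2598, 0.0737]
orientation: [0.99, 0.139, -0.014, 0.003]
wrist_force: [-31.7, -9.7, -2.5]
finger_gap: 0.0144
```

The 31 N x-reaction shows the fingertips ran into the notch walls, because this grip is too deep. I'll swing back down and regrip with the tip about 21 mm below the ball and the pads 5 mm outward.

```bash
python3 -m jog '{"claw":[1,1,1,1,1,0.6,0.6],"dp":[[-0.003,0,0],[-0.006,0,0.007],[-0.01,0,0.018],[-0.0105,0,0.03],[-0.0105,0,0.033],[-0.0105,0,0.033],[-0.0105,0,0.033]],"yaw":[0,0,0,0,0,0,0]}' 70
python3 - <<'E'
from h import *
s=manip.sense(); J=np.array([.5503,.2083]); a=.278; Rj=np.array([[np.cos(a),-np.sin(a)],[np.sin(a),np.cos(a)]])
print(s["eef_pos"],s["finger_gap"],s["wrist_force"],s["orientation"]); kn=np.array([.4895,.2562]); t=kn+Rj@[-.005,0]; print(tool([*t,.050])); print(Rj.T@(s["eef_pos"][:2]-J))
E
```

```text
time: 11.15
eef_pos: [0.489, 0.2565, 0.0408]
orientation: [0.99, 0.139, -0.015, 0.003]
wrist_force: [-0.7, 0.0, -0.2]
finger_gap: 0.0344
[0.4889954  0.25648053 0.04076026] 0.034380311830064104 [-0.70810803  0.01482661 -0.20438341] [ 0.99016242  0.13912538 -0.01467636  0.00266599]
[-0.0048656   0.00041375 -0.00909828]
[-0.04572855  0.0631547 ]
```

```bash
python3 -m jog '{"claw":[0.6,0.6,0.75,1,1,1,1],"dp":[[-0.005,0,-0.009],[-0.005,0,-0.009],[-0.005,0,-0.009],[-0.005,0,-0.009],[-0.005,0,-0.009],[-0.005,0,-0.009],[-0.005,0,-0.009]],"yaw":[0,0,0,0,0,0,0]}' 70; python3 -m jog '{"claw":[1,1,1,1,1,1],"dp":[[0.0003,0,-0.0078],[0.0023,0,-0.0169],[0.006,0,-0.0255],[0.011,0,-0.033],[0.0175,0,-0.039],[0.0175,0,-0.039]],"yaw":[0,0,0,0,0,0]}'
```

```text
time: 12.02
eef_pos: [0.4845, 0.2553, 0.0502]
orientation: [0.99, 0.139, -0.015, 0.003]
wrist_force: [-2.3, -0.1, 6.8]
finger_gap: 0.0138
time: 12.78
eef_pos: [0.5039, 0.2608, 0.0901]
orientation: [0.99, 0.139, -0.013, 0.002]
wrist_force: [0.3, -0.4, 0.8]
finger_gap: 0.0
```

Run:
```python
from h import *
s=manip.sense(); p=np.array(s["eef_pos"]); z=R.from_quat(s["orientation"]).apply([0,0,1]); f=manip.grab_frame("side")
im=cv2.resize(f["image"][240:330,220:320],None,fx=6,fy=6,interpolation=cv2.INTER_CUBIC)
for q,c in((p,(0,255,0)),(p-.019*z,(255,255,0)),(p-.03*z,(255,0,255))):
    u=(proj(f,q)[0]-[220,240]+.5)*6; cv2.drawMarker(im,(int(u[0]),int(u[1])),c,cv2.MARKER_CROSS,16,1)
cv2.imwrite("pics/k4.png",im); print(s["finger_gap"],z)
for c,(x,y,w) in {"side":(278,292,25)}.items():
    g=f["image"].astype(int)[y-w:y+w,x-w:x+w]; m=(g[...,2]>90)&(g[...,1]<50)&(g[...,0]<60)
    ys,xs=np.nonzero(m); print(len(xs), xs.mean()+x-w if len(xs) else 0, ys.mean()+y-w if len(xs) else 0)
```

```text
1.40306492212309e-05 [-0.02536666 -0.00839978 -0.99964292]
56 260.57142857142856 282.85714285714283
```

View pics/k4.png

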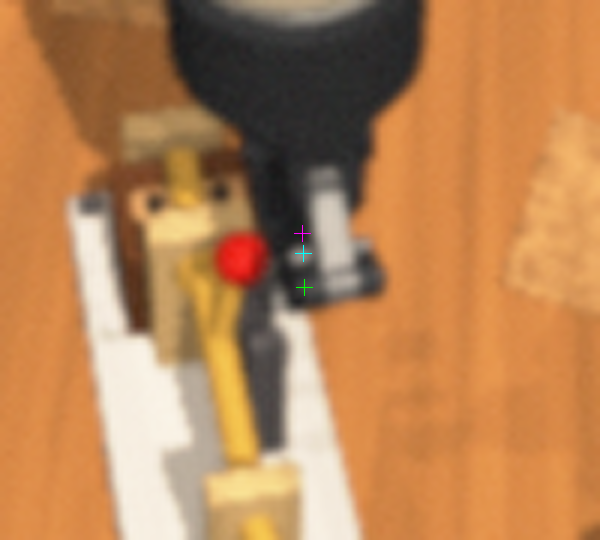

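The red knob is at (240,258) in the crop, so the handle is nearly upright and leaning against the closed fingers. A push in jig +x takes it past upright.

```bash
python3 -m jog '{"claw":[1,1,1,1,1,1],"dp":[[0,0,-0.005],[0.006,0,-0.005],[0.012,0,-0.005],[0.018,0,-0.005],[0.024,0,-0.005],[0.024,0,-0.005]],"yaw":[0,0,0,0,0,0]}'
cat > knob.py <<'E'
from h import *
J=np.array([.5503,.2083]); a=.278; Rj=np.array([[np.cos(a),-np.sin(a)],[np.sin(a),np.cos(a)]])
def red(c):
    f=manip.grab_frame(c); g=f["image"].astype(int); m=((g[...,2]>90)&(g[...,1]<50)&(g[...,0]<60)).astype(np.uint8)
    u=proj(f,[.53,.28,.09])[0]; n,l,st,ce=cv2.connectedComponentsWithStats(m)
    L=[(st[i,4],ce[i]) for i in range(1,n) if np.hypot(*(ce[i]-u))<35]; return f,(max(L,key=lambda t:t[0])[1] if L else None)
o=[(f,p) for f,p in map(red,("side","top")) if p is not None]
if len(o)==2:
    k=tri(o); print("tri",k,"jig",Rj.T@(k[:2]-J),[np.round(proj(f,k)[0]-p,1) for f,p in o])
from scipy.optimize import least_squares
def P(v): q=J+Rj@[-.045*np.cos(v[1]),.062+v[0]]; return np.r_[q,.071+.045*np.sin(v[1])]
r=least_squares(lambda v:np.concatenate([proj(f,P(v))[0]-p for f,p in o]),[.02,1.5]); print("draw,turn",r.x,"res",np.round(r.fun,1),len(o))
s=manip.sense(); print("TCP jig",Rj.T@(s["eef_pos"][:2]-J),s["eef_pos"][2])
E
python3 knob.py
```

```text
time: 13.58
eef_pos: [0.5262, 0.2672, 0.0933]
orientation: [0.99, 0.139, -0.015, 0.003]
wrist_force: [-2.2, -0.6, 0.3]
finger_gap: 0.0001
tri [0.52289504 0.32229222 0.18349986] jig [0.00493044 0.11713645] [array([9.3, 0.7]), array([-0.1, -6.3])]
draw,turn [0.0349636  1.74225163] res [ 6.4 13.  16.6 -7.2] 2
TCP jig [-0.00699312  0.06323657] 0.09345621124055327
```

```bash
sed -i 's/for f,p in map(red,("side","top"))/for f,p in map(red,("side",))/; s/if len(o)==2/if len(o)==2 /' knob.py; python3 knob.py
```

```text
draw,turn [0.00349509 1.90643229] res [-0.  0.] 1
TCP jig [-0.00700777  0.06324707] 0.09348999965018062
```

Handle at its 1.9 rad stop, bolt still home. Next I'll straddle the knob from above with a part-open gripper and draw the bolt out along +y (tool −y).

```bash
python3 -m jog '{"claw":[1,0.6,0.6,0.6,0.6,0.6,0.6,0.6],"dp":[[0,0,-0.05],[0,0,-0.05],[0.02,0.001,-0.05],[0.02,0.001,-0.05],[0.02,0.001,-0.03],[0.02,0.001,-0.005],[0.02,0.001,-0.004],[0.02,0.001,-0.004]],"yaw":[0,0,0,0,0,0,0,0]}'; python3 -m jog '{"claw":[0.6,0.6,0.6,0.6,0.6,0.6,0.6,0.6],"dp":[[0,-0.008,0],[0,-0.02,0],[0,-0.03,0],[0,-0.04,0],[0,-0.05,0],[0,-0.057,0],[0,-0.061,0],[0,-0.061,0]],"yaw":[0,0,0,0,0,0,0,0]}'; python3 knob.py
```

```text
time: 14.72
eef_pos: [0.5453, 0.2717, 0.0965]
orientation: [0.99, 0.139, -0.015, 0.003]
wrist_force: [0.2, 0.5, 0.9]
finger_gap: 0.0338
time: 15.72
eef_pos: [0.5301, 0.3254, 0.0963]
orientation: [0.99, 0.139, -0.014, 0.007]
wrist_force: [5.8, -20.5, 3.6]
finger_gap: 0.034Traceback (most recent call last):
  File "knob.py", line 12, in <module>
    r=least_squares(lambda v:np.concatenate([proj(f,P(v))[0]-p for f,p in o]),[.02,1.5]); print("draw,turn",r.x,"res",np.round(r.fun,1),len(o))
    return func(*args, **kwargs)
    vector_fun = VectorFunction(
        fun_wrapped,
    ...<6 lines>...
        workers=workers
    )
    self._update_fun()
    ~~~~~~~~~~~~~~~~^^
    self.f = self.fun_wrapped(xp_copy(self.x))
             ~~~~~~~~~~~~~~~~^^^^^^^^^^^^^^^^^
    return np.atleast_1d(self.fun(x))
                         ~~~~~~~~^^^
    return self.f(x, *self.args, **self.kwargs)
           ~~~~~~^^^^^^^^^^^^^^^^^^^^^^^^^^^^^^
  File "knob.py", line 12, in <lambda>
    r=least_squares(lambda v:np.concatenate([proj(f,P(v))[0]-p for f,p in o]),[.02,1.5]); print("draw,turn",r.x,"res",np.round(r.fun,1),len(o))
                             ~~~~~~~~~~~~~~^^^^^^^^^^^^^^^^^^^^^^^^^^^^^^^^^^
ValueError: need at least one array to concatenate
```

The 20 N reaction after 56 mm of travel indicates the end stop. Backing off, raising, and checking.

```bash
python3 -m jog '{"claw":[0.6,0.6,0.6,0.6,0.6,0.6],"dp":[[0,0.008,0],[0,0.008,0],[0,0.008,-0.06],[0,0.008,-0.12],[0,0.04,-0.13],[0,0.1,-0.13]],"yaw":[0,0,0,0,0,0]}'; python3 knob.py
python3 - <<'E'
from h import *
s=manip.sense(); r=R.from_quat(s["orientation"]); print("q",np.round(s["q"],3),"toolz",r.apply([0,0,1]),"tooly deg",np.degrees(np.arctan2(*r.apply([0,1,0])[1::-1])))
E
```

```text
time: 16.52
eef_pos: [0.5615, 0.2338, 0.2295]
orientation: [0.99, 0.141, -0.013, 0.006]
wrist_force: [1.6, 0.1, -0.3]
finger_gap: 0.034
draw,turn [0.04863272 1.88368218] res [0. 0.] 1
TCP jig [0.01729384 0.01291834] 0.22829898202127286
q [ 0.259  0.203  1.552 -0.015  1.415  1.555] toolz [-0.02398348 -0.02122955 -0.99948692] tooly deg -74.09169604337976
```

The bolt is drawn (0.0486) with the handle at 1.88 rad. Now I'll turn the jaws by −90° and go over the block.

```bash
python3 -m jog '{"claw":[0.3,0,0,0,0,0,0,0],"dp":[[-0.018,0.0215,0],[-0.018,0.0215,0],[-0.018,0.0215,0],[-0.018,0.0215,0],[-0.018,0.0215,0],[-0.018,0.0215,0],[-0.018,0.0215,0],[-0.018,0.0215,0]],"yaw":[-10,-20,-30,-40,-50,-60,-70,-80]}' 40
python3 - <<'E'
from h import *
s=manip.sense(); r=R.from_quat(s["orientation"]); print(s["q"][5],"tooly deg",np.degrees(np.arctan2(*r.apply([0,1,0])[1::-1])),"toolz",r.apply([0,0,1]))
for z in(.16,.10,.033): print(np.round(tool([.5503,.2083,z]),4))
E
```

```text
time: 17.58
eef_pos: [0.5514, 0.201, 0.2287]
orientation: [0.667, 0.745, -0.016, -0.002]
wrist_force: [0.4, -0.3, -0.9]
finger_gap: 0.0856
0.11665036286209263 tooly deg 6.250219681472847 toolz [-0.02484741 -0.02031777 -0.99948476]
[0.0086 0.0015 0.0686]
[0.0096 0.0031 0.1285]
[0.0108 0.0049 0.1955]
```

```bash
python3 -m jog '{"claw":[0,0,0,0,0,0,0,0],"dp":[[0.0086,0.0015,0.03],[0.0086,0.0015,0.0686],[0.009,0.002,0.1],[0.0096,0.003,0.1285],[0.01,0.004,0.155],[0.0105,0.0045,0.18],[0.0108,0.005,0.1955],[0.0108,0.005,0.1955]],"yaw":[-9.7,-9.7,-9.7,-9.7,-9.7,-9.7,-9.7,-9.7]}' 40; python3 -m jog '{"claw":[0.3,0.6,0.6,0.6,0.6],"dp":[[0,0,0],[0,0,0],[0,0,0],[0,0,0],[0,0,0]],"yaw":[0,0,0,0,0]}' 40;python3 - <<'E'
from h import *
s=manip.sense(); r=R.from_quat(s["orientation"]); p=np.array(s["eef_pos"]);print(p,s["q"][5],"tooly deg",np.degrees(np.arctan2(*r.apply([0,1,0])[1::-1])),"toolz",r.apply([0,0,1]),s["wrist_force"])
for z in(.02,.06,.11): print(np.round(tool(p+[0,0,z]),4))
E
```

```text
time: 18.58
eef_pos: [0.5491, 0.2086, 0.0316]
orientation: [0.602, 0.798, -0.017, -0.005]
wrist_force: [-0.1, -0.0, -0.5]
finger_gap: 0.0852
time: 19.2
eef_pos: [0.5501, 0.2089, 0.033]
orientation: [0.602, 0.798, -0.016, -0.004]
wrist_force: [-2.4, 0.5, 6.6]
finger_gap: 0.0535
[0.5501282  0.20893354 0.03304261] -0.03454014802234676 tooly deg 15.972333790505134 toolz [-0.02543561 -0.01993742 -0.99947763] [-2.40806308  0.52177708  6.57688115]
[-0.0002 -0.0006 -0.02  ]
[-0.0007 -0.0018 -0.06  ]
[-0.0013 -0.0033 -0.1099]
```

```bash
python3 -m jog '{"claw":[1,1,1,1,1,1,1,1],"dp":[[0,0,0],[0,-0.0002,-0.01],[-0.0002,-0.0006,-0.02],[-0.0004,-0.001,-0.035],[-0.0006,-0.0016,-0.055],[-0.001,-0.0024,-0.08],[-0.0013,-0.0033,-0.11],[-0.0013,-0.0033,-0.12]],"yaw":[0,0,0,0,0,0,0,0]}' 50;python3 - <<'E'
from h import *
s=manip.sense(); print(s["finger_gap"],s["wrist_force"])
print(np.round(tool([.5607,.0181,s["eef_pos"][2]]),4)); print(np.round(tool([.5607,.0181,.040]),4))
f=manip.grab_frame("side"); cv2.imwrite("pics/b1.png",cv2.resize(f["image"][130:350,180:330],None,fx=3,fy=2.7,interpolation=cv2.INTER_CUBIC))
E
```

```text
time: 20.2
eef_pos: [0.552, 0.2096, 0.1567]
orientation: [0.602, 0.798, -0.014, -0.003]
wrist_force: [-0.0, -0.5, -0.2]
finger_gap: 0.0534
0.05336277656087772 [-0.03747472 -0.53161124 -0.16513412]
[-0.1864 -0.0443  0.0034]
[-0.185  -0.0415  0.12  ]
```

View pics/b1.png

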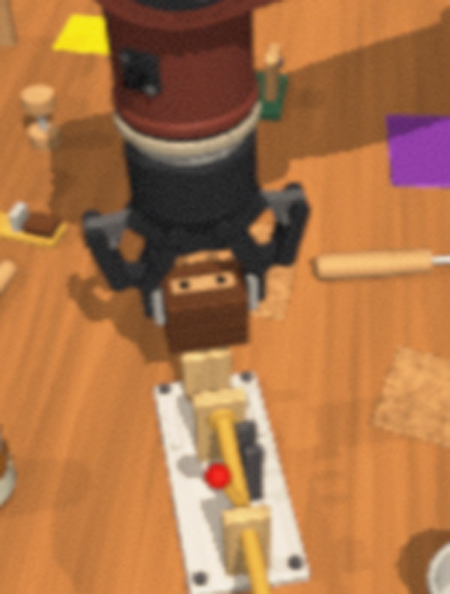

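The block is held at (205,305) in the crop and clear of the jig. The knob at (218,476) shows the handle past upright and the bolt drawn. Moving to the large cork mat.

```bash
python3 -m jog '{"claw":[1,1,1,1,1,1,1,1],"dp":[[-0.03,-0.006,0],[-0.08,-0.016,0.001],[-0.13,-0.026,0.002],[-0.188,-0.0375,0.003],[-0.188,-0.0375,0.003],[-0.188,-0.0375,0.04],[-0.188,-0.0375,0.06],[-0.188,-0.0375,0.06]],"yaw":[0,5,10,17.5,17.5,17.5,17.5,17.5]}';python3 - <<'E'
from h import *
s=manip.sense(); r=R.from_quat(s["orientation"]);print(s["finger_gap"],s["wrist_force"],"tooly deg",np.degrees(np.arctan2(*r.apply([0,1,0])[1::-1])),s["q"][5])
for z in(.045,.030,.0245): print(np.round(tool([.567,.018,z]),4))
E
```

```text
time: 21.25
eef_pos: [0.5644, 0.0184, 0.0975]
orientation: [0.716, 0.698, -0.016, -0.003]
wrist_force: [-0.4, 0.1, -0.4]
finger_gap: 0.0535
0.0535303977643562 [-0.43248509  0.05662198 -0.44799968] tooly deg -1.4640914798740472 -0.06032627790901962
[0.0007 0.0039 0.0524]
[0.001  0.0043 0.0674]
[0.0011 0.0044 0.0729]
```

```bash
python3 -m jog '{"claw":[1,1,1,1,1,1,1],"dp":[[0.0005,0.003,0.03],[0.0007,0.0039,0.0524],[0.001,0.0043,0.062],[0.001,0.0043,0.0674],[0.0011,0.0044,0.071],[0.0011,0.0044,0.073],[0.0011,0.0044,0.073]],"yaw":[0,0,0,0,0,0,0]}'
```

```text
time: 22.12
eef_pos: [0.5673, 0.018, 0.0248]
orientation: [0.716, 0.698, -0.015, -0.002]
wrist_force: [-0.2, -0.1, -1.3]
finger_gap: 0.0533
```

```bash
python3 -m jog '{"claw":[1,1,1],"dp":[[0,0,0.0015],[0,0,0.002],[0,0,0.002]],"yaw":[0,0,0]}'; python3 -m jog '{"claw":[0.45,0.35,0.2,0,0,0],"dp":[[0,0,0],[0,0,0],[0,0,0],[0,0,0],[0,0,0],[0,0,0]],"yaw":[0,0,0,0,0,0]}'
```

```text
time: 22.5
eef_pos: [0.5676, 0.0178, 0.0241]
orientation: [0.716, 0.698, -0.015, -0.002]
wrist_force: [-2.9, -1.3, 7.5]
finger_gap: 0.0533
time: 23.25
eef_pos: [0.5675, 0.0178, 0.024]
orientation: [0.716, 0.698, -0.015, -0.002]
wrist_force: [0.7, -0.3, 0.8]
finger_gap: 0.0856
```

```bash
python3 -m jog '{"claw":[0,0,0,0,0,0,0,0],"dp":[[0,0,-0.03],[0,0,-0.08],[0,0,-0.11],[0,0,-0.11],[0,0,-0.11],[0,0,-0.11],[0,0,-0.11],[0,0,-0.11]],"yaw":[0,0,10,20,30,40,50,60]}'
python3 - <<'E'
from h import *
s=manip.sense(); r=R.from_quat(s["orientation"]);print("tooly deg",np.degrees(np.arctan2(*r.apply([0,1,0])[1::-1])),s["q"][5],r.apply([0,0,1]))
f=manip.grab_frame("top"); L=manip.regions_of("top","block"); print([(d["point"],d["p"]) for d in L][:3])
S=manip.grab_frame("side"); L2=manip.tip_of("side","block"); print([(d["point"],d["p"]) for d in L2][:3], proj(S,[.567,.018,.003]))
cv2.imwrite("pics/b2.png",cv2.resize(S["image"][150:290,190:330],None,fx=4,fy=4,interpolation=cv2.INTER_CUBIC))
for z in(.134,.06,.026): print(np.round(tool([.567,.018,z]),4))
E
```

```text
time: 24.25
eef_pos: [0.5702, 0.0199, 0.134]
orientation: [0.97, 0.244, -0.014, 0.006]
wrist_force: [0.3, -0.3, 0.5]
finger_gap: 0.0853
tooly deg -61.7728048108704 0.9945918650904871 [-0.02492407 -0.01833508 -0.99952119]
[([238.8, 193.6], 0.41), ([150.4, 200.1], 0.35)]
[([252.6, 227.2], 0.8)] [[252.45630563 226.04291846]]
[-0.0037  0.0001  0.0001]
[-0.0015 -0.0002  0.074 ]
[-0.0004 -0.0004  0.108 ]
```

View pics/b2.png

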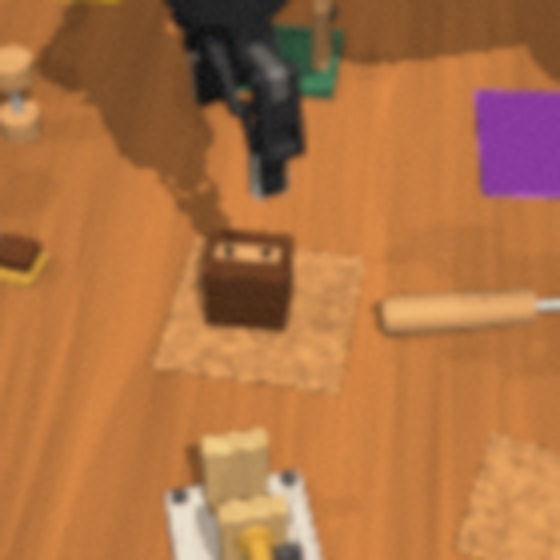

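The block stands upright on the mat at (250,280) in the crop, released. The network's tip also agrees within about 1 px. Regrasping by the other sides.

```bash
python3 -m jog '{"claw":[0,0,0,0,0,0,0,0],"dp":[[-0.0037,0,0],[-0.0037,0,0],[-0.0037,0,0],[-0.003,0,0.03],[-0.0015,0,0.074],[-0.001,-0.0002,0.095],[-0.0004,-0.0004,0.108],[-0.0004,-0.0004,0.108]],"yaw":[10,20,29.7,29.7,29.7,29.7,29.7,29.7]}'; python3 -m jog '{"claw":[0.3,0.5,1,1,1,1],"dp":[[0,0,0],[0,0,0],[0,0,0],[0,0,0],[0,0,0],[0,0,0]],"yaw":[0,0,0,0,0,0]}' 50
python3 - <<'E'
from h import *
s=manip.sense(); r=R.from_quat(s["orientation"]);p=np.array(s["eef_pos"]);print("tooly deg",np.degrees(np.arctan2(*r.apply([0,1,0])[1::-1])),s["q"][5],r.apply([0,0,1]))
print(np.round(tool(p+[0,0,.13]),4), np.round(tool([.5765,-.25,.156]),4))
E
```

```text
time: 25.45
eef_pos: [0.5665, 0.0181, 0.0254]
orientation: [1.0, -0.008, -0.013, 0.009]
wrist_force: [-0.1, 0.7, -0.4]
finger_gap: 0.0849
time: 26.2
eef_pos: [0.5676, 0.0179, 0.0267]
orientation: [1.0, -0.007, -0.012, 0.009]
wrist_force: [-0.2, -1.2, 5.5]
finger_gap: 0.0412
tooly deg -90.84470280132955 1.5035171185209244 [-0.02413285 -0.01844515 -0.99953858]
[-0.0031  0.0024 -0.1299] [ 0.0099  0.2702 -0.1245]
```

```bash
python3 -m jog '{"claw":[1,1,1,1,1,1,1,1],"dp":[[-0.0003,0.0002,-0.01],[-0.001,0.001,-0.05],[-0.002,0.002,-0.1],[-0.003,0.0024,-0.13],[-0.001,0.06,-0.129],[0.002,0.12,-0.128],[0.005,0.18,-0.127],[0.007,0.24,-0.126]],"yaw":[0,0,0,0,0,0,0,0]}'; python3 -m jog '{"claw":[1,1],"dp":[[0.001,0.025,0],[0.001,0.025,0]],"yaw":[0,0]}'
python3 - <<'E'
from h import *
s=manip.sense(); r=R.from_quat(s["orientation"]);p=np.array(s["eef_pos"]);print(p,"tooly deg",np.degrees(np.arctan2(*r.apply([0,1,0])[1::-1])),s["finger_gap"],s["wrist_force"])
for z in (.12,.09,.06,.036): print(z,np.round(tool([.5765,-.25,z]),4))
S=manip.grab_frame("side"); T=manip.grab_frame("top")
a=cv2.resize(S["image"][80:200,210:310],(480,576),interpolation=cv2.INTER_CUBIC)
cv2.imwrite("pics/c1.png",a)
for c in("side","top"): print([(np.round(d["point"],1),round(d["p"],2)) for d in manip.tip_of(c,"cradle")][:2], proj({"side":S,"top":T}[c],[.5765,-.25,0]))
E
```

```text
time: 27.2
eef_pos: [0.5739, -0.2214, 0.1574]
orientation: [1.0, -0.007, -0.012, 0.009]
wrist_force: [0.4, 0.6, -0.0]
finger_gap: 0.0411
time: 27.45
eef_pos: [0.5739, -0.2485, 0.158]
orientation: [1.0, -0.009, -0.012, 0.009]
wrist_force: [-0.4, 0.5, -1.8]
finger_gap: 0.0411
[ 0.57394916 -0.24850161  0.1579549 ] tooly deg -91.00698777064302 0.04105293908074701 [-0.37411019  0.4965956  -1.76411713]
0.12 [0.0035 0.0007 0.0379]
0.09 [0.0042 0.0002 0.0679]
0.06 [ 0.0049 -0.0004  0.0979]
0.036 [ 0.0055 -0.0008  0.1219]
[(array([258.7, 165.6]), 0.81)] [[258.32142749 165.26288506]]
[(array([330.7, 193.4]), 0.51), (array([151.7, 201.6]), 0.5)] [[332.02245924 189.32785947]]
```

View pics/c1.png

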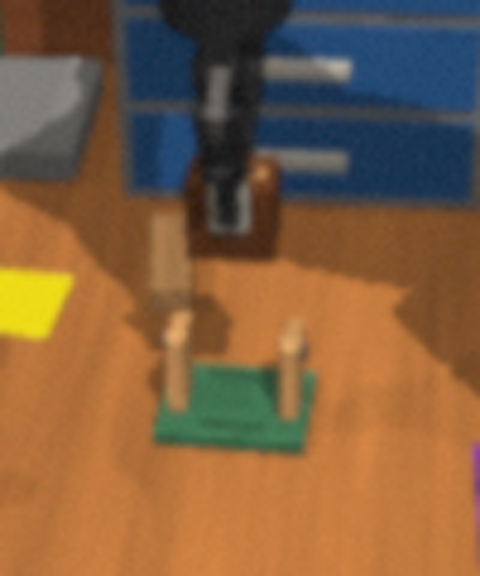

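The block is held over the cradle, centred at (235,210) in the crop between the cheeks at (178,360) and (292,370). Descending.

```bash
python3 -m jog '{"claw":[1,1,1,1,1,1],"dp":[[0.003,0.0008,0],[0.0035,0.0007,0.0379],[0.0042,0.0002,0.06],[0.0046,0,0.075],[0.0049,-0.0004,0.09],[0.0049,-0.0004,0.09]],"yaw":[0,0,0,0,0,0]}'
python3 - <<'E'
from h import *
s=manip.sense(); print(s["wrist_force"]); S=manip.grab_frame("side"); 
cv2.imwrite("pics/c2.png",cv2.resize(S["image"][100:190,215:305],(540,540),interpolation=cv2.INTER_CUBIC))
for z in (.05,.04,.036): print(z,np.round(tool([.5765,-.25,z]),4))
E
```

```text
time: 28.4
eef_pos: [0.5766, -0.2456, 0.0665]
orientation: [1.0, -0.006, -0.013, 0.008]
wrist_force: [0.2, 0.1, -0.9]
finger_gap: 0.0409
[ 0.22299788  0.08564439 -0.93114327]
0.05 [-0.0002  0.0036  0.0176]
0.04 [0.0001 0.0035 0.0276]
0.036 [0.0002 0.0034 0.0316]
```

View pics/c2.png

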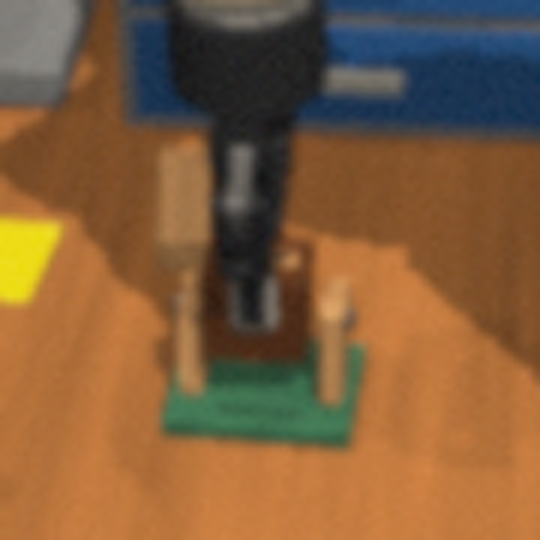

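The block bottom (205–310) is between the cheeks (about 203 and 318) and slightly toward +x. I'll shift −1.5 mm and lower to the floor.

```bash
python3 -m jog '{"claw":[1,1,1,1,1,1,1],"dp":[[-0.0015,0.0036,0],[-0.0017,0.0036,0.01],[-0.0016,0.0036,0.0176],[-0.0014,0.0035,0.024],[-0.0013,0.0034,0.028],[-0.0013,0.0034,0.0305],[-0.0013,0.0034,0.0305]],"yaw":[0,0,0,0,0,0,0]}'; python3 -m jog '{"claw":[1,1,1],"dp":[[0,0,0.001],[0,0,0.002],[0,0,0.002]],"yaw":[0,0,0]}'
```

```text
time: 29.32
eef_pos: [0.575, -0.2499, 0.037]
orientation: [1.0, -0.007, -0.012, 0.009]
wrist_force: [-0.2, -1.2, -0.8]
finger_gap: 0.0415
time: 29.7
eef_pos: [0.5752, -0.2501, 0.0357]
orientation: [1.0, -0.007, -0.012, 0.009]
wrist_force: [-0.8, 0.6, 3.8]
finger_gap: 0.0411
```

Floor contact comes at the expected height (TCP 35.7 mm). Releasing and retreating.

```bash
python3 -m jog '{"claw":[0.4,0.2,0,0,0,0],"dp":[[0,0,0],[0,0,0],[0,0,0],[0,0,0],[0,0,0],[0,0,0]],"yaw":[0,0,0,0,0,0]}'; python3 -m jog '{"claw":[0,0,0,0,0,0,0,0],"dp":[[-0.0005,0.0005,-0.02],[-0.001,0.001,-0.06],[-0.002,0.002,-0.12],[-0.003,0.003,-0.16],[-0.05,0.05,-0.16],[-0.1,0.1,-0.16],[-0.13,0.15,-0.16],[-0.13,0.15,-0.16]],"yaw":[0,0,0,0,0,0,0,0]}'; python3 knob.py
python3 - <<'E'
from h import *
S=manip.grab_frame("side"); T=manip.grab_frame("top")
a=cv2.resize(S["image"][80:200,200:330],(520,480),interpolation=cv2.INTER_CUBIC); b=cv2.resize(T["image"][150:230,295:365],(280,320),interpolation=cv2.INTER_CUBIC)
im=np.zeros((480,800,3),np.uint8); im[:,:520]=a; im[:320,520:]=b; cv2.imwrite("pics/d1.png",im)
print(proj(S,[.575,-.25,.012]),[(d["point"],d["p"]) for d in manip.tip_of("side","block")][:2],manip.sense()["wrist_force"])
o=cv2.imread("pics/side0.png"); o2=cv2.imread("pics/top0.png")
for n,x,y in(("chisel",242,250),("plane",253,130),("jar",154,138),("spool",303,124),("offcut",390,168),("brush",205,120),("cup",124,257)):
    print(n,np.abs(o2[y-14:y+14,x-16:x+16].astype(int)-T["image"][y-14:y+14,x-16:x+16]).mean().round(1))
E
```

```text
time: 30.45
eef_pos: [0.5752, -0.2501, 0.0356]
orientation: [1.0, -0.007, -0.012, 0.009]
wrist_force: [0.4, -0.2, 0.1]
finger_gap: 0.0853
time: 31.45
eef_pos: [0.4451, -0.399, 0.2036]
orientation: [1.0, -0.009, -0.012, 0.01]
wrist_force: [-0.3, -0.0, 1.1]
finger_gap: 0.0851
draw,turn [0.04874114 1.88619774] res [0. 0.] 1
TCP jig [-0.26692106 -0.55439996] 0.20318111752297252
[[258.74611413 162.28092353]] [([256.9, 161.5], 0.74)] [0.6408993  0.26106897 0.45689105]
chisel 4.1
plane 3.7
jar 4.2
spool 3.8
offcut 4.4
brush 4.3
cup 4.0
```

View pics/d1.png

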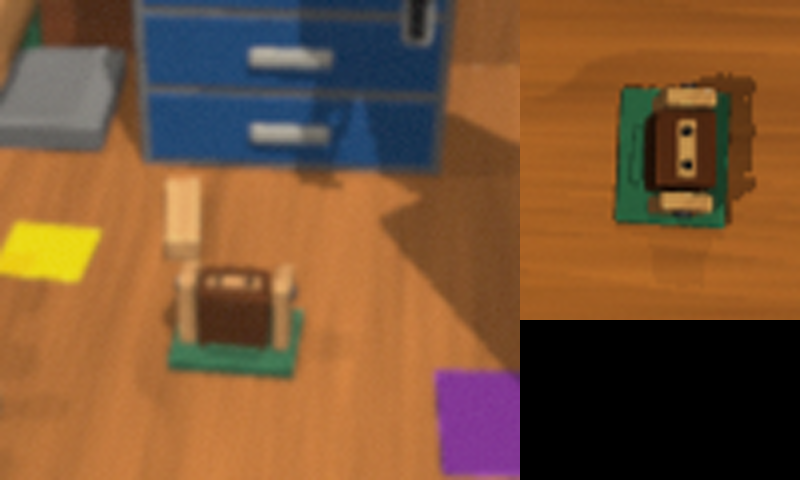

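The block stands upright between both cheeks, at (235,308) side and (685,150) top in the composite, with nothing touching it. The bystander patches are unchanged apart from image noise. Handing in.

```bash
python3 -c "
from cell import manip
print(manip.sign_off())"
```

```text
the job is handed in; nothing more can be done
None
```

The job is done and handed in at about 31.5 s. I lifted the bolt handle out of its notch and drew the bolt to its stop. I then set the block upright on the larger cork mat, let go, took it by its other sides and stood it down in the green cradle.

**Last checks:**
- **Bolt:** drawn about 0.0487 m with the handle at about 1.89 rad, measured from the side camera only. Drawing it gave a 20 N reaction at the end stop.
- **Block:** upright between the cheeks. It met the cradle floor at the expected height, and the network's point for it is within about 2 px of the prediction.
- **Robot:** retreated with the gripper open and touching nothing.
- **Other things on the bench:** the image patches around all seven match the start to within noise.

**What went wrong on the way:**
- **Handle:** my grip on the knob slipped twice, and once the handle fell back level. I finished turning it by pushing it past upright with the closed fingers.
- **Notch walls:** on one try the fingertips pressed on the walls with about 32 N at the wrist, under the 40 N limit. That left the tool tilted by about 1.8° for the rest of the job, which had no visible effect on placing the block.
- **Knob fit:** one two-camera fit of the knob disagreed because the top view had picked up the wrong red spot. I left that view out.

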